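# Repack the smart-home kit

### The arm

A 6-joint arm with a two-finger parallel gripper is mounted at the origin on the work surface. World frame = base frame: x ahead of the robot, y to its left, z up, the work surface at z = 0. Lengths are in m, angles in rad, forces in N, time in s.
With the tool pointing down it reaches from about 0.225 to 0.875 m from the base axis. Payload 3.4 kg.
Tool frame: the origin (TCP) lies midway between the tips of the shut fingers; the grasp point (between the pads) lies 19 mm behind it (pinch_z is the distance from the TCP to the grasp point, in m); z points along the fingers, y is the line along which they close (so a half turn about z gives the same grasp; the last joint's range is limited). The gripper opens to 85 mm and grips with 20 to 120 N. Pads are 22 mm wide; open, the fingers measure 114 mm over their backs; the gripper's body (76 mm by 85 mm) begins 54 mm behind the grasp point. The pads swing forward as they close: fully open they stand 13 mm farther back than shut.
Start: joints at [1.11, 0.276, 1.505, -0, 1.361, -0.121], TCP at [0.192, 0.542, 0.231] pointing down, gripper open.
Joint ranges: [-2.89, 2.89], [-0.75, 2.08], [0.22, 2.7], [-1.18, 4.32], [0.11, 2.71], [-2.7, 2.7]. Speed limits (rad/s): [2.57, 2.57, 3.14, 3.14, 3.14, 3.14].

### API

Orientations are given as a unit quaternion [w, x, y, z].
In Python, from rig import get_state, get_image, sign_off, pinch_z gives the robot as it stands.
- The arm moves only by the tool send_rows, never from a script. Its argument "steps" is one flat list of numbers, 5 for each row, row after row: the gripper's target within -1 to 1 (fully open at 1, half-way at 0, shut at -1), then the shift along the tool's x, y, z in cm, then the turn about the tool's z in degrees. In form: [gripper, x, y, z, roll, gripper, x, y, z, roll, ...]. A call has 1 to 12 rows; each row shifts and turns the commanded pose from where the row before left it, along the tool's axes as they then stand; what a row does not reach is not made up. A row lasts 1/10 s, in which the tool goes at most 50 mm and 8.59 degrees, less where a joint would pass 70% of its speed; a pose out of reach is approached as far as the arm can. A call is refused whole if a number of a shift passes 5 or a number of a turn 8.59, either way. A call with a gripper value outside its range is refused whole. The fingers move at their own pace and stop on an object; "newtons" is the grip in N (left out, the last holds). Time passes only in rows, so rows that do not move let the fingers close. It gives the time, the measured TCP pose, the force, the opening and the grip force at its end, in the units of the state.
- get_state(): the state, without advancing time (a new reading comes with each control period).
- get_image(name): name is "side" or "top"; returns a dict with "color" (384x512x3 uint8, red, green, blue), "mtx" (3x3 intrinsics, pixels), "T" (4x4, takes a point from camera to world coordinates). Camera axes: x right, y down, z forward; pixel columns grow to the right and rows downward; lengths in m; the calibration is good to about 2 mm. A picture is of the moment at which its call begins. There is no depth.
- sign_off(): hands the job in; it is judged then, once.
The state is a dict: "clock": time; "qpos": joint angles; "qd": joint speeds; "effort": joint torques, N m; "position": TCP position; "ee_rot": TCP orientation; "contact_force": force on the tool from outside, world axes, zero at the start; "moment": the same for the moment, N m; "width": finger opening in m; "gripper_force": force on a finger pad.
Only numpy, scipy, OpenCV 4.12 (cv2) and the standard library are available. Lean on these libraries where they do the work, as an engineer would, in place of code of your own. Each camera call takes 0.05 s, during which the arm holds its last target. There are 200 camera calls.

### The job

Put the four smart-home devices back into their open boxes for return: the smart plug, the remote, the round hub and the square motion sensor each go face up and flat down into the well of its own outline, with every box standing flat on the desk at the end. Set them in rather than dropping them, and leave the yellow note pad and the blue memory stick where they lie.

Things in the scene. Friction and masses are not known exactly. Their poses are not given: they have to be found in the camera images.
- smart_plug: Smart plug, face up: white rounded rectangle 104 (x) by 58 (y) mm, 38 mm high; its lowest 12 mm is a grey transit cover 4 mm smaller. Light-grey socket disc with red slots at the -x end, round button at the +x end. Origin: centre of its underside; z up out of its face, x along its length. About 140 g. Grip across the 58 mm, fingertips 13 mm or more above its underside to clear the insert.
- remote: Black hand remote, buttons up, 120 (x) by 36 (y) mm, 24 mm high. Origin: centre of its underside; z up out of its face, x along its length. About 90 g. Grip across the 36 mm, fingertips 13 mm or more above its underside to clear the insert.
- hub: Round dark-grey hub, diameter 62 mm, 30 mm high, thin blue-green ring on top. Origin: centre of its underside; z up out of its face. About 160 g. Grip across the diameter, fingertips 13 mm or more above its underside to clear the insert.
- motion_sensor: White square motion sensor, 46 by 46 mm (x, y along its sides), housing 28 mm high, with a grey lens dome of diameter 33 mm rising 10 mm more. Origin: centre of its underside; z up out of its face. About 60 g. Grip the housing across two facing sides, fingertips 13 mm or more above its underside to clear the insert.
- plug_box: Smart plug's box, 150 (x) by 104 (y) mm. Loose, 280 g, 40 mm high: white card filled flush with a brown pulp insert. Rectangular well, 122 by 76 mm at the mouth, 112 by 66 at the floor, plug either way round, 10 mm deep; dark floor 30 mm above the underside; sloping walls guide a device home. Origin: centre of the underside, below the well centre; z up, x along the long side.
- remote_box: Remote's box, 160 (x) by 78 (y) mm. Loose, 280 g, 40 mm high: white card filled flush with a brown pulp insert. Long narrow well, 138 by 54 mm at the mouth, 128 by 44 at the floor, remote either way round, 10 mm deep; dark floor 30 mm above the underside; sloping walls guide a device home. Origin: centre of the underside, below the well centre; z up, x along the long side.
- hub_box: Hub's box, 106 by 106 mm. Loose, 280 g, 40 mm high: white card filled flush with a brown pulp insert. Round well, diameter 80 mm at the mouth, 70 at the floor, 10 mm deep; dark floor 30 mm above the underside; sloping walls guide a device home. Origin: centre of the underside, below the well centre; z up.
- sensor_box: Motion sensor's box, 90 by 90 mm. Loose, 280 g, 40 mm high: white card filled flush with a brown pulp insert. Square well, 64 by 64 mm at the mouth, 54 at the floor, sides along x and y, sensor any of four ways round, 10 mm deep; dark floor 30 mm above the underside; sloping walls guide a device home. Origin: centre of the underside, below the well centre; z up.
- note_pad: Yellow pad of sticky notes, 38 by 38 mm, 12 mm high, lying on the desk; to be left alone. Origin: centre of its underside, z up.
- memory_stick: Blue memory stick with a steel plug, 48 by 18 mm, 9 mm high, lying on the desk; to be left alone. Origin: on its underside near the middle, x towards the plug, z up.

How it is judged:
At the end, for the whole second after the job is handed in: Each device rests, released, in its own well: within 10 mm of the box centre in plan, underside 27 to 34 mm above the box underside, face up within 0.1 rad; plug and remote in line with their wells within 0.2 rad; boxes flat on the desk (0.06 rad, 6 mm) (horizontal distance between smart_plug and plug_box below 0.01 m and z of smart_plug in the frame of plug_box between 0.027 and 0.034 m and angle between each of smart_plug, remote, hub, motion_sensor's own z axis and vertical below 0.1 rad and angle between each of plug_box, remote_box, hub_box, sensor_box's own z axis and vertical below 0.06 rad and height (world z) of each of plug_box, remote_box, hub_box, sensor_box below 0.006 m and linear speed of each of smart_plug, remote, hub, motion_sensor below 0.02 m/s and contact force between each of smart_plug, remote, hub, motion_sensor and the fingers below 0.05 N and angle between the x axis of smart_plug and the x axis of plug_box, either way round below 0.2 rad and horizontal distance between remote and remote_box below 0.01 m and z of remote in the frame of remote_box between 0.027 and 0.034 m and angle between the x axis of remote and the x axis of remote_box, either way round below 0.2 rad and horizontal distance between hub and hub_box below 0.01 m and z of hub in the frame of hub_box between 0.027 and 0.034 m and horizontal distance between motion_sensor and sensor_box below 0.01 m and z of motion_sensor in the frame of sensor_box between 0.027 and 0.034 m); the robot touches nothing.
It fails at once if a device is dropped or thrown (faster than 0.8 m/s with no finger touching it: a fall of some 33 mm) ((linear speed of smart_plug above 0.8 m/s and contact force between smart_plug and the fingers below 0.01 N) or (linear speed of remote above 0.8 m/s and contact force between remote and the fingers below 0.01 N) or (linear speed of hub above 0.8 m/s and contact force between hub and the fingers below 0.01 N) or (linear speed of motion_sensor above 0.8 m/s and contact force between motion_sensor and the fingers below 0.01 N)).
It fails at once if the yellow note pad is moved more than 15 mm (distance of note_pad from where it was at the start of the episode above 0.015 m).
It fails at once if the blue memory stick is moved more than 15 mm (distance of memory_stick from where it was at the start of the episode above 0.015 m).
It also fails if it takes over 109 s, if anything falls off the work surface, if the arm or the gripper's body presses on something with over 40 N, if the wrist force passes 120 N, or if a joint passes its speed limit or range.

## Working session

There is one attempt and no reset: what is moved stays moved. The work goes in short steps, Python scripts to look and compute and a tool call to move; the robot and the scene stay as the last step left them, time stands still between calls to the robot, and variables do not carry over. Pictures are saved under pics/ and viewed, at most 14 in all, crops included, and the job is handed in when it is done.

Besides the shell and the picture viewer there is one more tool, called after "Call:" in YAML: its name, and indented under it one key for each argument. send_rows: Moves the arm, as the interface text tells. Its arguments: {"type":"object","properties":{"steps":{"type":"array"},"newtons":{"type":"number"}},"required":["steps"]}

```bash
mkdir -p pics; ls
python3 - <<'E'
from rig import *
import cv2
s=get_state(); print(s, pinch_z)
for n in("top","side"):
    i=get_image(n); cv2.imwrite(f"pics/{n}0.png",cv2.resize(i["color"][:,:,::-1],(800,600),interpolation=cv2.INTER_CUBIC)); print(i["mtx"],i["T"])
E
```

```text
pics
{'clock': 0.0, 'qpos': array([ 1.11000582e+00,  2.76603213e-01,  1.50617332e+00,  5.44548771e-05,
        1.36068700e+00, -1.21034550e-01]), 'qd': array([-0.00031902, -0.00217137, -0.00040091,  0.00030173, -0.00027347,
        0.00039023]), 'effort': array([-1.33831240e-03, -4.16797221e+01, -2.45798028e+01, -1.42326039e-04,
        1.14971772e-02, -7.57982860e-06]), 'position': array([0.19138568, 0.54164037, 0.23041901]), 'ee_rot': array([-2.93812359e-04,  1.69067634e-01,  9.85604007e-01, -8.88494435e-04]), 'contact_force': array([-0.59389495,  0.11922553,  0.65748869]), 'moment': array([-0.01894354,  0.00051239, -0.01051445]), 'gripper_force': 0.0, 'width': 0.08548159080277525} 0.0187
[[432.07251449   0.         255.89296019]
 [  0.         432.07251449 193.8196801 ]
 [  0.           0.           1.        ]] [[ 0.02721568 -0.99298326  0.11508059  0.38577689]
 [-0.99904662 -0.03095007 -0.03078856  0.0154503 ]
 [ 0.03413428 -0.11413294 -0.99287891  1.15829061]
 [ 0.          0.          0.          1.        ]]
[[383.30321554   0.         252.02438756]
 [  0.         383.30321554 185.88857574]
 [  0.           0.           1.        ]] [[-0.99599279 -0.06033082  0.06601929  0.46436313]
 [-0.08942161  0.68384179 -0.72412994  0.75667715]
 [-0.00145939 -0.72713176 -0.68649638  0.74516495]
 [ 0.          0.          0.          1.        ]]
```

View pics/top0.png

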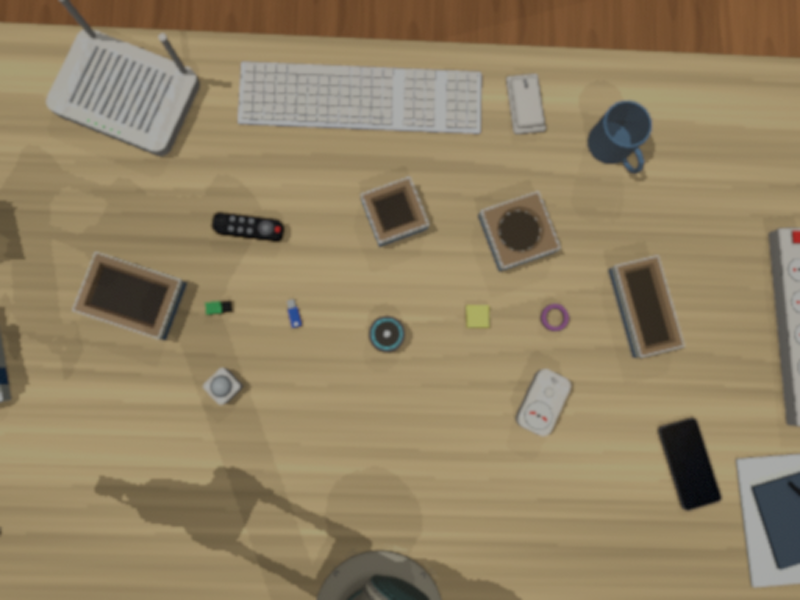

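View pics/side0.png

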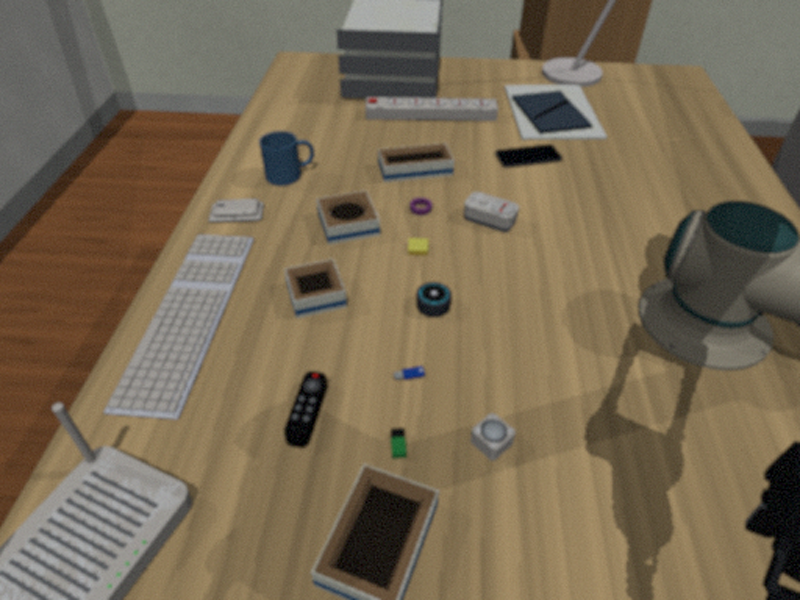

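Run:
```python
from rig import *
import cv2
c=get_image("top")["color"][:,:,::-1]
cv2.imwrite("pics/A.png",cv2.resize(c[110:260,40:240],None,fx=4,fy=4,interpolation=cv2.INTER_CUBIC))
cv2.imwrite("pics/B.png",cv2.resize(c[110:285,225:445],None,fx=3.4,fy=3.4,interpolation=cv2.INTER_CUBIC))
```

```text
(no output)
```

View pics/A.png

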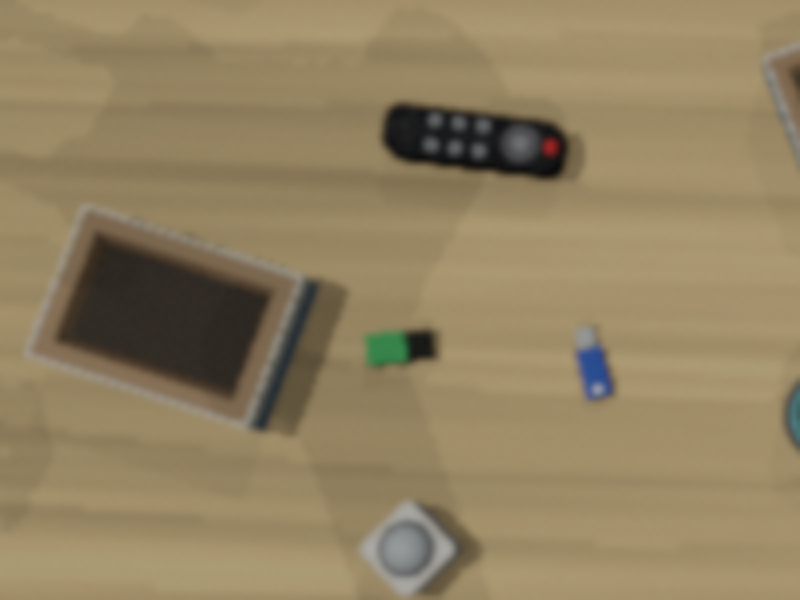

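View pics/B.png

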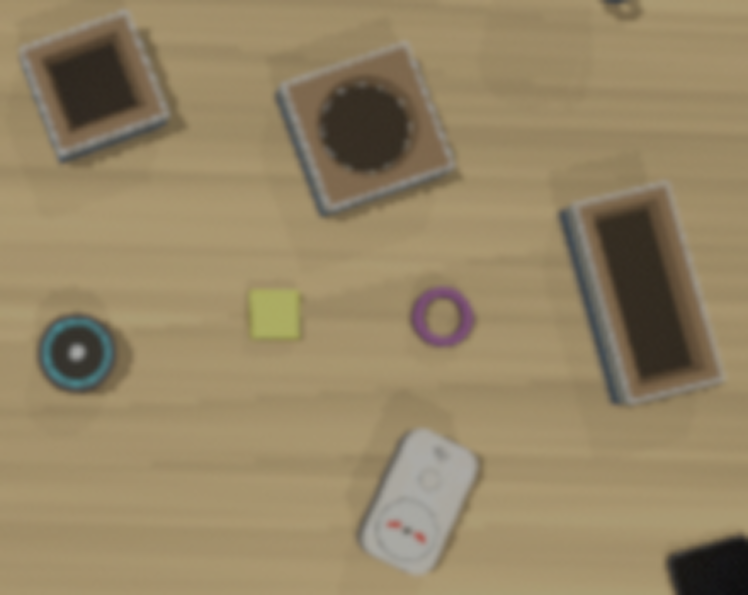

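```bash
cat > h.py <<'E'
import numpy as np, cv2
from rig import *
from scipy.optimize import least_squares
def cam(n):
    i=get_image(n); return i
def unproj(i,uv,z):
    d=i["T"][:3,:3]@np.linalg.solve(i["mtx"],[uv[0],uv[1],1]); o=i["T"][:3,3]
    return (o+d*(z-o[2])/d[2])[:2]
def proj(i,P):
    T=np.linalg.inv(i["T"]); q=(np.atleast_2d(P)@T[:3,:3].T+T[:3,3])@i["mtx"].T
    return q[:,:2]/q[:,2:]
def orig(pts,s,off): return (np.array(pts,float)+.5)/s-.5+np.array(off)
A=lambda p:orig(p,4,(40,110)); B=lambda p:orig(p,3.4,(225,110))
def rect(a,b): return np.array([[a,b],[a,-b],[-a,-b],[-a,b]])/2
def place(m,p):
    c,s=np.cos(p[2]),np.sin(p[2]); return m@np.array([[c,s],[-s,c]])+p[:2]
E
cat > fit.py <<'E'
from h import *
t=cam("top"); sd=cam("side")
O={ # name: uv corners (in order), dims, z
'plug_box':(A([(86,206),(306,278),(250,426),(28,352)]),(.150,.104),.04),
'remote_box':(B([(570,208),(667,183),(722,380),(626,402)]),(.160,.078),.04),
'hub_box':(B([(278,92),(406,43),(456,165),(326,208)]),(.106,.106),.04),
'sensor_box':(B([(20,48),(128,12),(170,117),(64,152)]),(.09,.09),.04),
'sensor':(A([(408,500),(458,549),(405,596),(358,547)]),(.046,.046),.028),
'remote':(A([(388,99),(568,122),(563,180),(384,157)]),(.12,.036),.024),
'plug':(B([(408,422),(487,460),(434,580),(355,542)]),(.104,.058),.038)}
out={}
vt=t["color"][:,:,::-1].copy(); vs=sd["color"][:,:,::-1].copy()
vt=cv2.resize(vt,None,fx=2,fy=2); vs=cv2.resize(vs,None,fx=2,fy=2)
def draw(q,m,z):
    P=np.c_[place(m,q),np.full(len(m),z)]
    for v,i in((vt,t),(vs,sd)): cv2.polylines(v,[((proj(i,P)+.5)*2*16).astype(int)],True,(0,0,255),1,cv2.LINE_AA,4)
for n,(uv,d,z) in O.items():
    w=np.array([unproj(t,p,z) for p in uv]); m=rect(*d); best=None
    for k in range(4):
      for a in (0,1.5,3,4.5):
        for mm in (m,m[::-1]):
          r=least_squares(lambda p:(place(np.roll(mm,k,0),p)-w).ravel(),[*w.mean(0),a])
          if best is None or r.cost<best.cost-1e-12: best=r
    q=best.x; q[2]=(q[2]+np.pi/2)%np.pi-np.pi/2; out[n]=q
    e=np.linalg.norm(w-np.roll(w,-1,0),axis=1)
    print(n,q.round(4),np.degrees(q[2]).round(1),'rms mm',np.sqrt(2*best.cost/4)*1e3//.1/10,'edges',(e*1e3).round(),'r',np.hypot(*q[:2]).round(3))
    draw(q,m,z)
    if d[0]>.08 and z==.04: draw(q,m,0)
a=np.linspace(0,6.28,30)
h=np.array([*unproj(t,B([(77,352)])[0],.03),0]); print('hub',h); draw(h,.031*np.c_[np.cos(a),np.sin(a)],.03); draw(h,.031*np.c_[np.cos(a),np.sin(a)],.0)
print('pad',unproj(t,B([(275,314)])[0],.012),'stick',unproj(t,A([(594,365)])[0],.009))
for n,d in(('sensor',(.046,.046)),('remote',(.12,.036)),('plug',(.1,.054))): draw(out[n],rect(*d),0)
cv2.imwrite("pics/ot.png",vt[200:580,80:880]); cv2.imwrite("pics/os.png",vs[190:768,320:760])
E
python3 fit.py
```

```text
plug_box [0.5154 0.4301 1.2795] 73.3 rms mm 1.6 edges [150. 101. 150. 100.] r 0.671
remote_box [ 0.5235 -0.4384  0.2661] 15.2 rms mm 1.8 edges [ 80. 158.  78. 156.] r 0.683
hub_box [ 0.6471 -0.2192  0.3873] 22.2 rms mm 3.1 edges [109. 104. 108.  99.] r 0.683
sensor_box [ 0.6752 -0.0066  0.3872] 22.2 rms mm 1.9 edges [89. 90. 87. 89.] r 0.675
sensor [ 0.3708  0.2714 -0.7691] -44.1 rms mm 1.4 edges [45. 45. 44. 43.] r 0.46
remote [0.6411 0.2426 1.4819] 84.9 rms mm 2.1 edges [120.  39. 119.  39.] r 0.685
plug [ 0.3589 -0.2634 -0.4169] -23.9 rms mm 4.6 edges [ 67. 100.  66. 100.] r 0.445
hub [0.46492269 0.0015621  0.        ]
pad [ 0.50074758 -0.15357547] stick [0.49448648 0.159558  ]
```

View pics/ot.png

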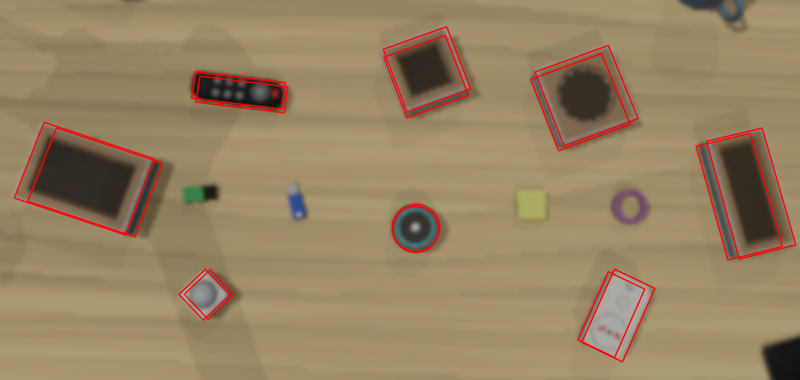

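View pics/os.png

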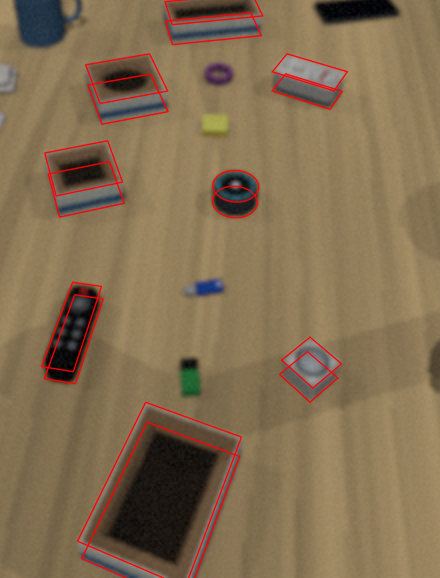

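```bash
cat > plan.py <<'E'
import sys
from h import *
def pose():
    s=get_state(); w,x,y,z=s["ee_rot"]
    Y=np.array([2*(x*y-w*z),1-2*(x*x+z*z)]); Zz=1-2*(x*x+y*y)
    return s,s["position"],np.degrees(np.arctan2(Y[1],Y[0])),Zz
if __name__=="__main__":
    # args: x y z psi [x y z psi ...]: successive legs; each: roll first, then shift in tool axes (cm)
    s,p,psi,Zz=pose(); print("t",s["clock"],"p",p.round(4),"psi",psi.round(1),"w",s["width"].round(4),"j6",s["qpos"][5].round(2),"F",s["contact_force"].round(1))
    a=list(map(float,sys.argv[1:]))
    for k in range(0,len(a),4):
        q=np.array(a[k:k+3]); h=a[k+3]; d=q-p; r=np.radians(h)
        ty=np.array([np.cos(r),np.sin(r)]); tx=np.array([-np.sin(r),np.cos(r)])
        print("roll",round(psi-h,1),"shift cm",(100*np.array([d[:2]@tx,d[:2]@ty,-d[2]])).round(2)); p,psi=q,h
E
python3 plan.py .371 .2714 .10 45.9 .371 .2714 .011 45.9
```

```text
Traceback (most recent call last):
  File "plan.py", line 9, in <module>
    s,p,psi,Zz=pose(); print("t",s["clock"],"p",p.round(4),"psi",psi.round(1),"w",s["width"].round(4),"j6",s["qpos"][5].round(2),"F",s["contact_force"].round(1))
                                                                                  ^^^^^^^^^^^^^^^^
AttributeError: 'float' object has no attribute 'round'
```

```bash
sed -i 's/s\["width"\].round(4)/round(float(s["width"]),4)/' plan.py; python3 plan.py .371 .2714 .10 45.9 .371 .2714 .011 45.9
```

```text
t 0.25 p [0.1915 0.5419 0.2309] psi 70.5 w 0.0853 j6 -0.12 F [-0.1 -0.5  0.6]
roll 24.6 shift cm [-31.71  -6.94  13.09]
roll 0.0 shift cm [0.  0.  8.9]
```

Call:
send_rows:
  steps: [1,0,0,0,8.2,1,0,0,0,8.2,1,0,0,0,8.2,1,-3.96,-0.87,1.64,0,1,-3.96,-0.87,1.64,0,1,-3.96,-0.87,1.64,0,1,-3.96,-0.87,1.64,0,1,-3.96,-0.87,1.64,0,1,-3.96,-0.87,1.64,0,1,-3.96,-0.87,1.64,0,1,-3.96,-0.87,1.64,0,1,0,0,0,0]
  newtons: 30

```text
clock: 1.45
position: [0.3718, 0.2678, 0.0983]
ee_rot: [-0.001, 0.378, 0.926, -0.002]
contact_force: [-1.3, 0.3, 0.3]
width: 0.0853
gripper_force: 0.0
```

```bash
python3 plan.py .371 .2714 .011 45.9 .371 .2714 .13 45.9 .6752 -.0066 .13 22.2 .6752 -.0066 .042 22.2
```

```text
t 1.45 p [0.3718 0.2678 0.0983] psi 45.6 w 0.0853 j6 -0.32 F [-1.3  0.3  0.3]
roll -0.3 shift cm [0.31 0.2  8.73]
roll 0.0 shift cm [  0.    0.  -11.9]
roll 23.7 shift cm [-37.23  17.66  -0.  ]
roll 0.0 shift cm [0.  0.  8.8]
```

Call:
send_rows:
  steps: [1,0.3,0.2,2.5,0,1,0,0,2.5,0,1,0,0,2.0,0,1,0,0,1.2,0,1,0,0,0.5,0,1,0,0,0,0,-1,0,0,0,0,-1,0,0,0,0,-1,0,0,0,0,-1,0,0,0,0,-1,0,0,0,0,-1,0,0,0,0]

```text
clock: 2.65
position: [0.3704, 0.2756, 0.0139]
ee_rot: [0.0, 0.375, 0.927, 0.001]
contact_force: [-1.6, -0.1, 6.1]
width: 0.0456
gripper_force: 31.0
```

```bash
python3 plan.py .371 .2714 .13 45.9 .6752 -.0066 .13 22.2 .6752 -.0066 .042 22.2; python3 -c "
from rig import *;print(get_state()['gripper_force'])"
```

```text
t 2.65 p [0.3704 0.2756 0.0139] psi 45.9 w 0.0456 j6 -0.31 F [-1.6 -0.1  6.1]
roll 0.0 shift cm [ -0.33  -0.26 -11.61]
roll 23.7 shift cm [-37.23  17.66  -0.  ]
roll 0.0 shift cm [0.  0.  8.8]
31.045897006988525
```

```bash
python3 plan.py .674 -.0035 .12 22.2
```

```text
t 2.65 p [0.3704 0.2756 0.0139] psi 45.9 w 0.0456 j6 -0.31 F [-1.6 -0.1  6.1]
roll 23.7 shift cm [-37.31  17.57 -10.61]
```

Call:
send_rows:
  steps: [-1,0,0,-1.6,0,-1,0,0,-3,0,-1,0,0,-3,7.9,-1,0,0,-3,7.9,-1,0,0,0,7.9,-1,-3,1.4,0,0,-1,-4,1.9,0,0,-1,-4,1.9,0,0,-1,-4,1.9,0,0,-1,-4,1.9,0,0,-1,-4,1.9,0,0,-1,-4,1.9,0,0]

```text
clock: 3.85
position: [0.5918, 0.0723, 0.1191]
ee_rot: [0.0, 0.558, 0.83, 0.0]
contact_force: [0.0, 0.6, -0.8]
width: 0.0449
gripper_force: 31.3
```

Call:
send_rows:
  steps: [-1,-4,1.9,0,0,-1,-4,1.9,0,0,-1,-2.3,1,0,0,-1,0,0,0,0,-1,0,0,0,0,-1,0,0,0,0]

```text
clock: 4.45
position: [0.673, -0.0025, 0.1188]
ee_rot: [-0.001, 0.557, 0.83, -0.0]
contact_force: [0.4, -0.2, -0.1]
width: 0.045
gripper_force: 31.3
```

```bash
python3 plan.py .674 -.0035 .045 22.2
```

```text
t 4.45 p [ 0.673  -0.0025  0.1188] psi 22.3 w 0.045 j6 -0.5 F [ 0.4 -0.2 -0.1]
roll 0.1 shift cm [-0.13  0.06  7.38]
```

Call:
send_rows:
  steps: [-1,-0.1,0.1,2.5,0,-1,0,0,2.3,0,-1,0,0,1.2,0,-1,0,0,0.7,0,-1,0,0,0.4,0,-1,0,0,0.2,0,-1,0,0,0,0,-1,0,0,0,0]

```text
clock: 5.25
position: [0.676, -0.004, 0.0469]
ee_rot: [0.001, 0.558, 0.83, 0.0]
contact_force: [-0.0, -1.1, 0.1]
width: 0.0449
gripper_force: 31.3
```

Run:
```python
from h import *
a=get_image("top")["color"][90:190,190:310,::-1];b=get_image("side")["color"][120:250,150:300,::-1]
cv2.imwrite("pics/p1.png",np.hstack([cv2.resize(a,(400,333)),cv2.resize(b,(400,333))]))
```

```text
(no output)
```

View pics/p1.png

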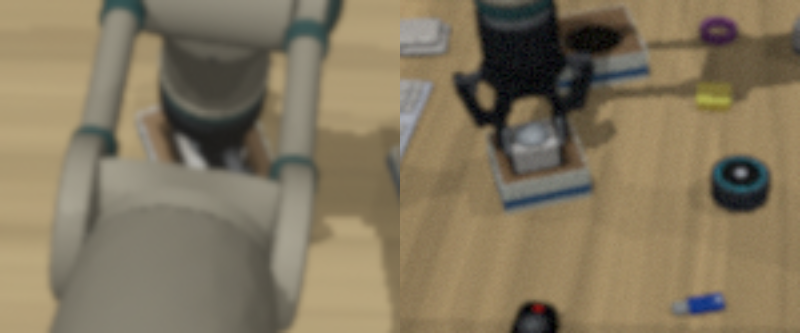

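The right half shows the sensor at about (535,150), level and inside its box's well. I'll lower it slightly, release and rise.

Call:
send_rows:
  steps: [-1,0,0,0.15,0,-1,0,0,0,0,0,0,0,0,0,1,0,0,0,0,1,0,0,0,0,1,0,0,0,0,1,0,0,-2,0,1,0,0,-3,0,1,0,0,-2,0,1,0,0,0,0]

```text
clock: 6.35
position: [0.6779, -0.0041, 0.1184]
ee_rot: [0.003, 0.558, 0.83, 0.002]
contact_force: [0.2, -0.0, 0.0]
width: 0.0853
gripper_force: 0.0
```

```bash
python3 plan.py .465 .0016 .10 22.2 .465 .0016 .011 22.2; python3 plan.py .6471 -.2192 .042 22.2
```

```text
t 6.35 p [ 0.6779 -0.0041  0.1184] psi 22.2 w 0.0853 j6 -0.5 F [ 0.2 -0.   0. ]
roll 0.0 shift cm [  8.58 -19.49   1.84]
roll 0.0 shift cm [0.  0.  8.9]
t 6.35 p [ 0.6779 -0.0041  0.1184] psi 22.2 w 0.0853 j6 -0.5 F [ 0.2 -0.   0. ]
roll 0.0 shift cm [-18.75 -10.98   7.64]
```

Call:
send_rows:
  steps: [1,1.4,-3.2,0.3,0,1,1.4,-3.2,0.3,0,1,1.5,-3.3,0.3,0,1,1.5,-3.3,0.3,0,1,1.4,-3.3,0.3,0,1,1.4,-3.2,0.3,0,1,0,0,0,0,1,0,0,0,0,1,0,0,0,0]

```text
clock: 7.25
position: [0.4639, 0.0017, 0.0967]
ee_rot: [0.001, 0.558, 0.83, 0.0]
contact_force: [-0.4, 0.3, 0.3]
width: 0.0853
gripper_force: 0.0
```

```bash
python3 plan.py .465 .0016 .011 22.2
```

```text
t 7.25 p [0.4639 0.0017 0.0967] psi 22.2 w 0.0853 j6 -0.53 F [-0.4  0.3  0.3]
roll 0.0 shift cm [-0.05  0.1   8.57]
```

Call:
send_rows:
  steps: [1,0,0.1,2.5,0,1,0,0,2.5,0,1,0,0,2.0,0,1,0,0,1.0,0,1,0,0,0.5,0,1,0,0,0,0,1,0,0,0,0,-1,0,0,0,0,-1,0,0,0,0,-1,0,0,0,0,-1,0,0,0,0,-1,0,0,0,0]
  newtons: 40

```text
clock: 8.45
position: [0.4638, 0.0022, 0.0129]
ee_rot: [0.001, 0.557, 0.83, 0.0]
contact_force: [-1.3, -0.5, 7.1]
width: 0.0602
gripper_force: 41.6
```

```bash
python3 plan.py .6471 -.2192 .12 22.2
```

```text
t 8.45 p [0.4638 0.0022 0.0129] psi 22.3 w 0.0602 j6 -0.53 F [-1.3 -0.5  7.1]
roll 0.1 shift cm [-27.42   8.61 -10.71]
```

Call:
send_rows:
  steps: [-1,0,0,-1.7,0,-1,0,0,-3,0,-1,0,0,-3,0,-1,0,0,-3,0,-1,-3.9,1.2,0,0,-1,-3.9,1.2,0,0,-1,-3.9,1.2,0,0,-1,-3.9,1.2,0,0,-1,-3.9,1.3,0,0,-1,-3.9,1.3,0,0,-1,-2.5,0.8,0,0,-1,-1.5,0.4,0,0]

```text
clock: 9.65
position: [0.6479, -0.221, 0.1182]
ee_rot: [0.001, 0.558, 0.83, -0.0]
contact_force: [-0.4, -0.2, -1.7]
width: 0.0604
gripper_force: 44.6
```

Call:
send_rows:
  steps: [-1,0,0,0,0,-1,0,0,0,0,-1,0,0,0,0]

```text
clock: 9.95
position: [0.6455, -0.2175, 0.1185]
ee_rot: [-0.001, 0.557, 0.83, 0.0]
contact_force: [-0.4, 1.0, -1.5]
width: 0.0602
gripper_force: 44.6
```

```bash
python3 plan.py .6471 -.2192 .044 22.2
```

```text
t 9.95 p [ 0.6455 -0.2175  0.1185] psi 22.3 w 0.0602 j6 -0.82 F [-0.4  1.  -1.5]
roll 0.1 shift cm [-0.21  0.08  7.45]
```

```bash
python3 -c "
from h import *
t=cam('top')
print(unproj(t,B([(366,125)])[0],.03),unproj(t,B([(366,125)])[0],.035))
print('sbox',unproj(t,B([(92,85)])[0],.03),'rbox',unproj(t,B([(644,293)])[0],.03),'pbox',unproj(t,A([(165,315)])[0],.03))"
```

```text
[ 0.65078621 -0.22084418] [ 0.64961183 -0.21979705]
sbox [ 0.67524984 -0.00401877] rbox [ 0.52431019 -0.44079035] pbox [0.51661182 0.43553581]
```

Call:
send_rows:
  steps: [-1,-0.3,0.2,2.5,0,-1,0,0,2.3,0,-1,0,0,1.2,0,-1,0,0,0.7,0,-1,0,0,0.4,0,-1,0,0,0.2,0,-1,0,0,0,0,-1,0,0,0,0]

```text
clock: 10.8
position: [0.6501, -0.221, 0.0464]
ee_rot: [0.001, 0.558, 0.83, 0.0]
contact_force: [0.5, 0.2, -2.3]
width: 0.0601
gripper_force: 44.6
```

```bash
python3 plan.py .649 -.220 .044 22.2;  python3 - <<'E'
from h import *
b=get_image("side")["color"][90:240,150:300,::-1]
cv2.imwrite("pics/p2.png",cv2.resize(b,(600,600)))
E
```

```text
t 10.8 p [ 0.6501 -0.221   0.0464] psi 22.2 w 0.0601 j6 -0.82 F [ 0.5  0.2 -2.3]
roll 0.0 shift cm [ 0.14 -0.06  0.24]
```

View pics/p2.png

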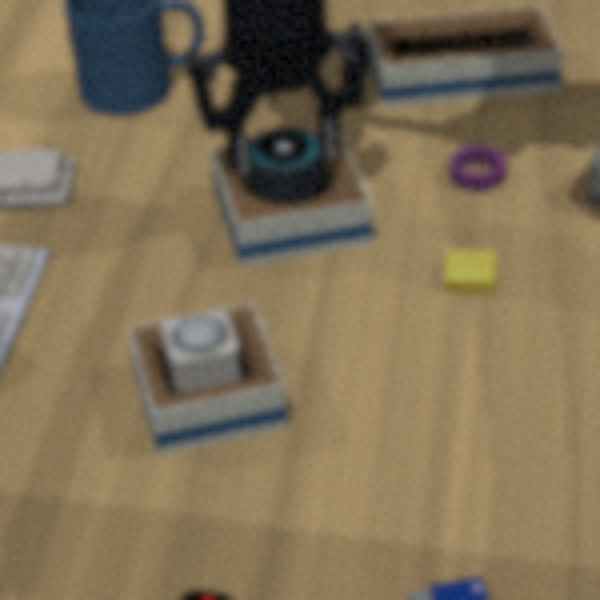

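The sensor sits in its well at (203,350). The hub is centred over its own well at (287,165), so I'll release it.

Call:
send_rows:
  steps: [-1,0.1,0,0.2,0,-1,0,0,0,0,0,0,0,0,0,1,0,0,0,0,1,0,0,0,0,1,0,0,0,0,1,0,0,-2,0,1,0,0,-3,0,1,0,0,-3,-8.5,1,0,0,0,-8.5,1,0,0,0,-8.5,1,0,0,0,-8.5]

```text
clock: 12.05
position: [0.6494, -0.22, 0.1244]
ee_rot: [0.001, 0.288, 0.958, -0.0]
contact_force: [-0.1, 0.6, -0.3]
width: 0.0854
gripper_force: 0.0
```

```bash
python3 plan.py .3589 -.2634 .10 66.1
```

```text
t 12.05 p [ 0.6494 -0.22    0.1244] psi 56.6 w 0.0854 j6 -1.42 F [-0.1  0.6 -0.3]
roll -9.5 shift cm [ 24.8  -15.74   2.44]
```

Call:
send_rows:
  steps: [1,0,0,0,-4.8,1,0,0,0,-4.8,1,3.1,-2.0,0.3,0,1,3.1,-2.0,0.3,0,1,3.1,-2.0,0.3,0,1,3.1,-2.0,0.3,0,1,3.1,-2.0,0.3,0,1,3.1,-2.0,0.3,0,1,3.1,-2.0,0.3,0,1,3.1,-1.7,0.3,0,1,0,0,0,0,1,0,0,0,0]

```text
clock: 13.25
position: [0.3587, -0.262, 0.1001]
ee_rot: [0.001, 0.21, 0.978, -0.0]
contact_force: [0.7, -0.4, 0.2]
width: 0.0855
gripper_force: 0.0
```

```bash
python3 plan.py .3589 -.2634 .012 66.1
python3 - <<'E'
from h import *
c=get_image("top")["color"][100:270,225:445,::-1]
cv2.imwrite("pics/p3.png",cv2.resize(c,None,fx=3.4,fy=3.4,interpolation=cv2.INTER_CUBIC))
E
```

```text
t 13.25 p [ 0.3587 -0.262   0.1001] psi 65.7 w 0.0855 j6 -1.94 F [ 0.7 -0.4  0.2]
roll -0.4 shift cm [-0.07 -0.12  8.81]
```

View pics/p3.png

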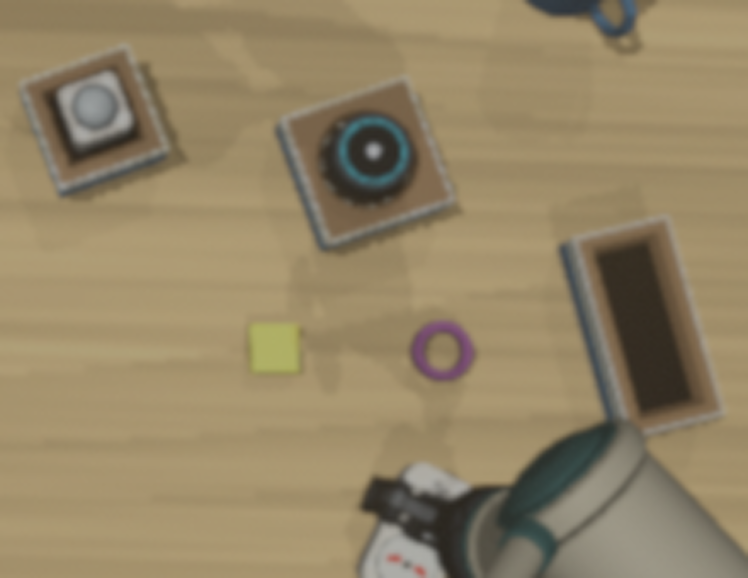

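Sensor (95,107) and hub (373,150) are both seated, with the boxes unmoved. The gripper is over the plug, so I'll descend on it.

Call:
send_rows:
  steps: [1,-0.1,-0.1,2.5,0,1,0,0,2.5,0,1,0,0,2.2,0,1,0,0,1.1,0,1,0,0,0.5,0,1,0,0,0,0,1,0,0,0,0,-1,0,0,0,0,-1,0,0,0,0,-1,0,0,0,0,-1,0,0,0,0,-1,0,0,0,0]

```text
clock: 14.5
position: [0.3597, -0.2634, 0.0124]
ee_rot: [0.001, 0.209, 0.978, -0.0]
contact_force: [0.1, -0.2, 6.4]
width: 0.0568
gripper_force: 43.1
```

```bash
python3 plan.py .516 .432 .12 -16.7
```

```text
t 14.5 p [ 0.3597 -0.2634  0.0124] psi 65.8 w 0.0568 j6 -1.94 F [ 0.1 -0.2  6.4]
roll 82.5 shift cm [ 71.1   -5.01 -10.76]
```

Call:
send_rows:
  steps: [-1,0,0,-1.8,0,-1,0,0,-3,0,-1,0,0,-3,4.5,-1,0,0,-3,7.8,-1,0,0,0,7.8,-1,0,0,0,7.8,-1,0,0,0,7.8,-1,0,0,0,7.8,-1,0,0,0,7.8,-1,0,0,0,7.8,-1,0,0,0,7.8,-1,0,0,0,7.8]
  newtons: 50

```text
clock: 15.7
position: [0.3589, -0.2626, 0.1194]
ee_rot: [-0.0, 0.762, 0.648, 0.0]
contact_force: [-0.3, 0.0, -1.8]
width: 0.0566
gripper_force: 56.1
```

```bash
python3 plan.py .516 .432 .12 -16.7
```

```text
t 15.7 p [ 0.3589 -0.2626  0.1194] psi -9.2 w 0.0566 j6 -0.63 F [-0.3  0.  -1.8]
roll 7.5 shift cm [ 7.105e+01 -4.910e+00 -6.000e-02]
```

Call:
send_rows:
  steps: [-1,0,0,0,7.6,-1,2.5,-0.2,0,0,-1,4,-0.3,0,0,-1,4,-0.3,0,0,-1,4,-0.3,0,0,-1,4,-0.3,0,0,-1,4,-0.3,0,0,-1,4,-0.3,0,0,-1,4,-0.3,0,0,-1,4,-0.3,0,0,-1,4,-0.3,0,0,-1,4,-0.3,0,0]

```text
clock: 16.9
position: [0.4487, 0.1553, 0.1196]
ee_rot: [0.0, 0.801, 0.599, -0.0]
contact_force: [0.8, 0.2, -1.9]
width: 0.0568
gripper_force: 56.1
```

Call:
send_rows:
  steps: [-1,4,-0.3,0,0,-1,4,-0.3,0,0,-1,4,-0.2,0,0,-1,4,-0.2,0,0,-1,4,-0.2,0,0,-1,3,-0.2,0,0,-1,2.5,-0.2,0,0,-1,2,-0.1,0,0,-1,1,0,0,0,-1,0,0,0,0,-1,0,0,0,0,-1,0,0,0,0]

```text
clock: 18.1
position: [0.5131, 0.4306, 0.1196]
ee_rot: [0.0, 0.801, 0.598, -0.001]
contact_force: [0.3, 0.2, -1.6]
width: 0.0564
gripper_force: 56.1
```

```bash
python3 plan.py .516 .432 .12 -16.7;python3 - <<'E'
from h import *
a=get_image("top")["color"][130:230,30:150,::-1];b=get_image("side")["color"][230:384,170:320,::-1]
cv2.imwrite("pics/p4.png",np.hstack([cv2.resize(a,(400,400)),cv2.resize(b,(400,400))]))
E
```

```text
t 18.1 p [0.5131 0.4306 0.1196] psi -16.5 w 0.0564 j6 0.88 F [ 0.3  0.2 -1.6]
roll 0.2 shift cm [ 0.22  0.23 -0.04]
```

View pics/p4.png

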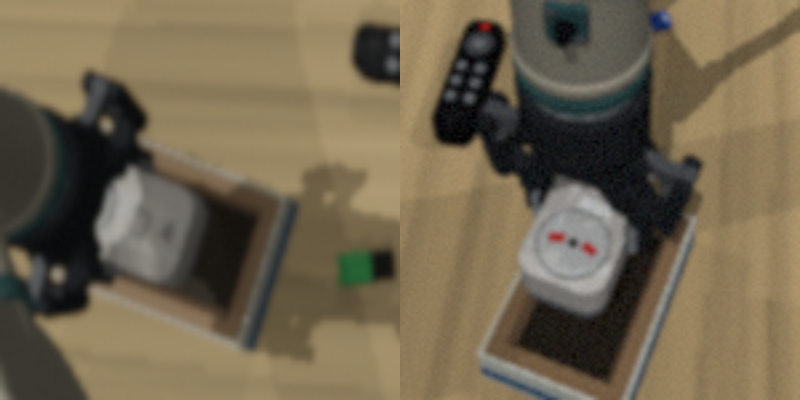

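The plug hangs level and in line over its box: in the side view at (575,250), in the top view at (150,225). I'll lower it.

Call:
send_rows:
  steps: [-1,0.2,0.2,2.5,0,-1,0,0,2.3,0,-1,0,0,1.2,0,-1,0,0,0.7,0,-1,0,0,0.4,0,-1,0,0,0.2,0,-1,0,0,0,0,-1,0,0,0,0]

```text
clock: 19.0
position: [0.5164, 0.4336, 0.0475]
ee_rot: [0.0, 0.801, 0.599, 0.001]
contact_force: [-0.1, -0.9, -1.4]
width: 0.057
gripper_force: 56.2
```

```bash
python3 plan.py .516 .432 .0434 -16.7;python3 - <<'E'
from h import *
a=get_image("top")["color"][130:230,30:150,::-1];b=get_image("side")["color"][230:384,170:320,::-1]
cv2.imwrite("pics/p5.png",np.hstack([cv2.resize(a,(400,400)),cv2.resize(b,(400,400))]))
E
```

```text
t 19.0 p [0.5164 0.4336 0.0475] psi -16.5 w 0.057 j6 0.88 F [-0.1 -0.9 -1.4]
roll 0.2 shift cm [-0.16  0.01  0.41]
```

View pics/p5.png

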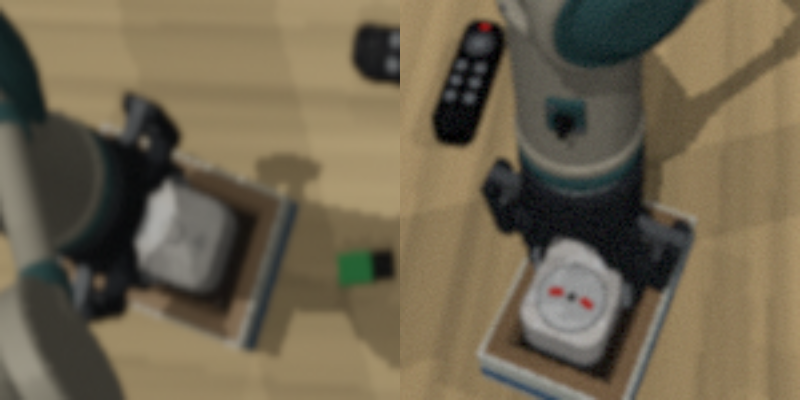

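The plug's end is inside the well mouth: (572,320) in the side view, (185,240) in the top view. I'll lower it fully and release.

Call:
send_rows:
  steps: [-1,0,0,0.2,0,-1,0,0,0.15,0,-1,0,0,0,0,-1,0,0,0,0,0,0,0,0,0,1,0,0,0,0,1,0,0,0,0,1,0,0,0,0,1,0,0,-2,0,1,0,0,-3,0,1,0,0,-3,-6,1,0,0,-1,-6]

```text
clock: 20.3
position: [0.5177, 0.4344, 0.1371]
ee_rot: [0.0, 0.733, 0.681, 0.003]
contact_force: [-0.1, 0.8, -0.6]
width: 0.0853
gripper_force: 0.0
```

```bash
python3 plan.py .641 .2426 .11 -5.1
```

```text
t 20.3 p [0.5177 0.4344 0.1371] psi -4.2 w 0.0853 j6 0.67 F [-0.1  0.8 -0.6]
roll 0.9 shift cm [-18.01  13.99   2.71]
```

Call:
send_rows:
  steps: [1,0,0,0,0.6,1,-2.6,2,0.4,0,1,-2.6,2,0.4,0,1,-2.6,2,0.4,0,1,-2.6,2,0.4,0,1,-2.6,2,0.4,0,1,-2.6,2,0.4,0,1,-2.4,2,0.3,0,1,0,0,0,0,1,0,0,0,0,1,0,0,0,0]

```text
clock: 21.4
position: [0.6385, 0.2422, 0.1054]
ee_rot: [-0.001, 0.738, 0.675, -0.001]
contact_force: [-0.8, 0.1, 0.5]
width: 0.0853
gripper_force: 0.0
```

```bash
python3 plan.py .641 .2426 .012 -5.1;python3 - <<'E'
from h import *
a=get_image("top")["color"][110:230,30:190,::-1];b=get_image("side")["color"][210:384,140:320,::-1]
cv2.imwrite("pics/p6.png",np.hstack([cv2.resize(a,(440,330)),cv2.resize(b,(340,330))]))
E
```

```text
t 21.4 p [0.6385 0.2422 0.1054] psi -5.1 w 0.0853 j6 0.35 F [-0.8  0.1  0.5]
roll -0.0 shift cm [0.06 0.24 9.34]
```

View pics/p6.png

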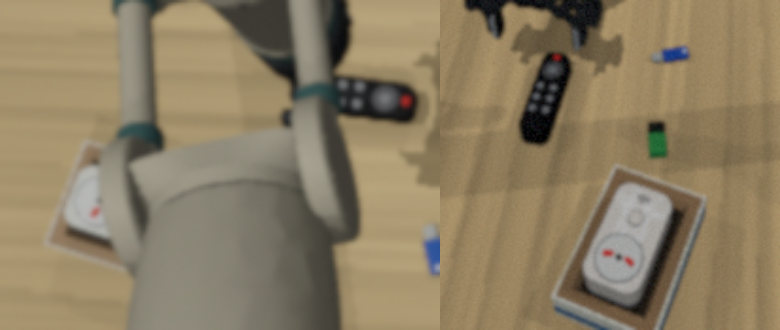

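```bash
python3 -c "
from h import *
s=cam('side')
p=proj(s,[[.6385,.2422,.105],[.6411,.2426,.024]]);print((p-[140,210])*[340/180,330/174]+[440,0])"
```

```text
[[540.38604034  45.33318525]
 [545.34158331  88.39088884]]
```

Plug seated in its well at (625,245); gripper is above the remote, which lies undisturbed. I'll grasp it.

Call:
send_rows:
  steps: [1,0,0.2,2.5,0,1,0,0,2.5,0,1,0,0,2.5,0,1,0,0,1.3,0,1,0,0,0.5,0,1,0,0,0,0,1,0,0,0,0,-1,0,0,0,0,-1,0,0,0,0,-1,0,0,0,0,-1,0,0,0,0,-1,0,0,0,0]
  newtons: 40

```text
clock: 22.75
position: [0.6421, 0.2415, 0.0139]
ee_rot: [0.0, 0.738, 0.675, 0.001]
contact_force: [-0.5, -0.4, 4.4]
width: 0.0347
gripper_force: 41.4
```

Call:
send_rows:
  steps: [-1,0,0,0,0,-1,0,0,0,0]

```text
clock: 22.95
position: [0.642, 0.2415, 0.0139]
ee_rot: [0.0, 0.738, 0.675, 0.001]
contact_force: [-0.3, 0.5, 5.3]
width: 0.0347
gripper_force: 41.6
```

```bash
python3 plan.py .5238 -.4395 .12 -74.8
```

```text
t 22.95 p [0.642  0.2415 0.0139] psi -5.1 w 0.0347 j6 0.35 F [-0.3  0.5  5.3]
roll 69.7 shift cm [-29.26  62.62 -10.61]
```

Call:
send_rows:
  steps: [-1,0,0,-1.6,0,-1,0,0,-3,0,-1,0,0,-3,4,-1,0,0,-4,7.3,-1,0,0,0,7.3,-1,0,0,0,7.3,-1,0,0,0,7.3,-1,0,0,0,7.3,-1,0,0,0,7.3,-1,0,0,0,7.3,-1,0,0,0,7.3,-1,0,0,0,7.3]

```text
clock: 24.15
position: [0.6408, 0.2412, 0.1279]
ee_rot: [0.0, 0.992, 0.13, -0.001]
contact_force: [-0.3, -0.4, -0.8]
width: 0.0352
gripper_force: 40.9
```

Call:
send_rows:
  steps: [-1,-1,2.2,0,0,-1,-1.8,3.9,0,0,-1,-1.8,3.9,0,0,-1,-1.8,3.9,0,0,-1,-1.8,3.9,0,0,-1,-1.8,3.9,0,0,-1,-1.8,3.9,0,0,-1,-1.8,3.9,0,0,-1,-1.8,3.9,0,0,-1,-1.8,3.9,0,0,-1,-1.8,3.9,0,0,-1,-1.8,3.9,0,0]

```text
clock: 25.35
position: [0.5582, -0.2498, 0.1282]
ee_rot: [-0.001, 0.991, 0.132, -0.001]
contact_force: [0.3, -0.3, -1.0]
width: 0.0351
gripper_force: 40.9
```

```bash
python3 plan.py .5238 -.4395 .12 -74.8
```

```text
t 25.35 p [ 0.5582 -0.2498  0.1282] psi -74.8 w 0.0351 j6 0.77 F [ 0.3 -0.3 -1. ]
roll 0.0 shift cm [-8.3  17.41  0.82]
```

Call:
send_rows:
  steps: [-1,-1.8,3.9,0,0,-1,-1.8,3.9,0,0,-1,-1.8,3.7,0.4,0,-1,-1.6,3,0.4,0,-1,-1,2,0,0,-1,-0.4,1,0,0,-1,0,0,0,0,-1,0,0,0,0,-1,0,0,0,0]

```text
clock: 26.25
position: [0.5248, -0.4375, 0.1212]
ee_rot: [-0.001, 0.991, 0.133, 0.0]
contact_force: [-0.0, -0.3, -0.8]
width: 0.035
gripper_force: 40.9
```

```bash
python3 plan.py .5238 -.4395 .045 -74.8
```

```text
t 26.25 p [ 0.5248 -0.4375  0.1212] psi -74.7 w 0.035 j6 0.51 F [-0.  -0.3 -0.8]
roll 0.1 shift cm [-0.15  0.17  7.62]
```

Call:
send_rows:
  steps: [-1,-0.1,0.1,2.5,0,-1,0,0,2.3,0,-1,0,0,1.2,0,-1,0,0,0.7,0,-1,0,0,0.4,0,-1,0,0,0.2,0,-1,0,0,0,0,-1,0,0,0,0]

```text
clock: 27.05
position: [0.5239, -0.441, 0.0489]
ee_rot: [0.001, 0.991, 0.132, 0.0]
contact_force: [0.0, 0.0, -1.4]
width: 0.0352
gripper_force: 40.9
```

```bash
python3 plan.py .5238 -.4395 .045 -74.8;python3 - <<'E'
from h import *
a=get_image("top")["color"][140:260,350:490,::-1];b=get_image("side")["color"][60:160,200:340,::-1]
cv2.imwrite("pics/p7.png",np.hstack([cv2.resize(a,(400,343)),cv2.resize(b,(400,343))]))
E
```

```text
t 27.05 p [ 0.5239 -0.441   0.0489] psi -74.8 w 0.0352 j6 0.5 F [ 0.   0.  -1.4]
roll 0.0 shift cm [ 0.03 -0.15  0.39]
```

View pics/p7.png

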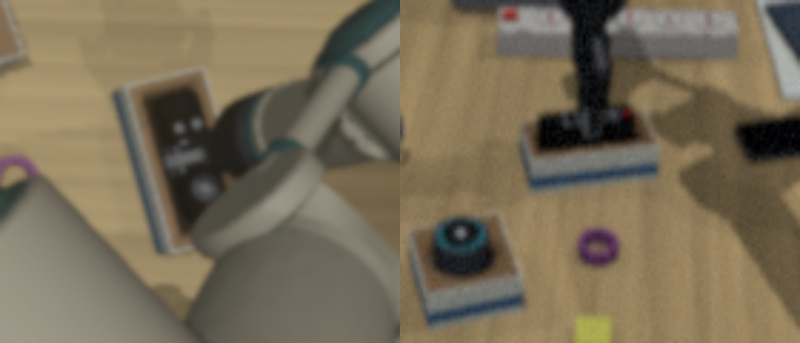

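The remote is in line and inside its well mouth: (180,155) in the top view, (585,130) in the side view. I'll lower it, release and rise.

Call:
send_rows:
  steps: [-1,0,-0.1,0.2,0,-1,0,0,0.15,0,-1,0,0,0,0,-1,0,0,0,0,0,0,0,0,0,1,0,0,0,0,1,0,0,0,0,1,0,0,0,0,1,0,0,-2,0,1,0,0,-3,0,1,0,0,-4,0,1,0,0,-4,0]

```text
clock: 28.35
position: [0.5229, -0.4393, 0.1755]
ee_rot: [-0.001, 0.991, 0.133, -0.0]
contact_force: [1.3, -0.2, -0.4]
width: 0.0854
gripper_force: 0.0
```

Call:
send_rows:
  steps: [1,4,0,-2,0,1,4,0,-2,0,1,3,0,0,0,1,3,0,0,0,1,0,-4,0,0,1,0,-4,0,0,1,0,-4,0,0,1,0,-4,0,0,1,0,0,0,0,1,0,0,0,0]

```text
clock: 29.35
position: [0.6164, -0.2478, 0.2153]
ee_rot: [0.001, 0.991, 0.133, 0.0]
contact_force: [0.6, 0.1, 0.0]
width: 0.0855
gripper_force: 0.0
```

```bash
python3 plan.py;python3 - <<'E'
from h import *
a=get_image("top")["color"][100:270,30:460,::-1];b=get_image("side")["color"][70:384,150:370,::-1]
a=cv2.resize(a,(500,198));c=cv2.resize(get_image("top")["color"][140:250,370:470,::-1],(400,390))
v=np.zeros((600,800,3),np.uint8); v[:198,:500]=a; v[200:590,:400]=c; v[200:600,500:780]=cv2.resize(b,(280,400))
cv2.imwrite("pics/p8.png",v)
E
```

```text
t 29.35 p [ 0.6164 -0.2478  0.2153] psi -74.7 w 0.0855 j6 0.82 F [0.6 0.1 0. ]
```

View pics/p8.png

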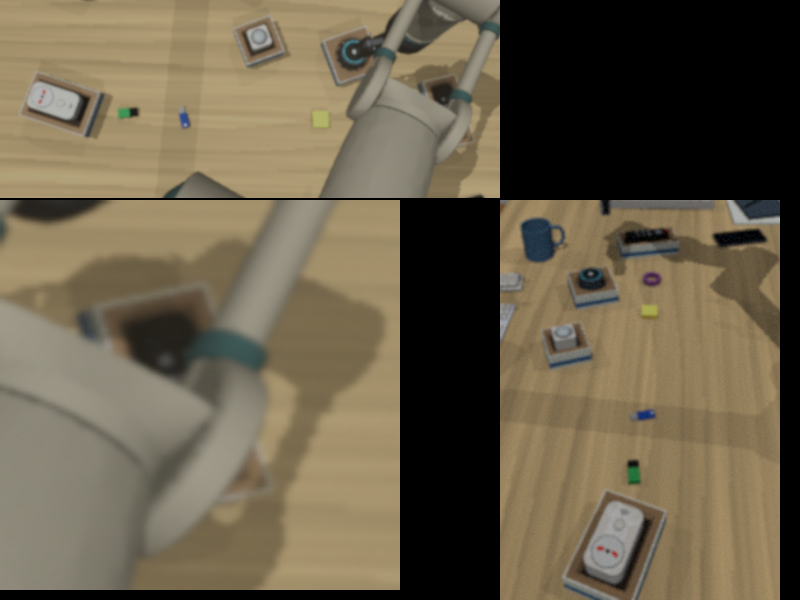

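The side view shows all four devices in their wells: plug (610,545), sensor (565,335), hub (592,280), remote (648,235). I'll clear the arm from the remote and check heights by triangulation.

Call:
send_rows:
  steps: [1,0,-4,0,0,1,0,-4,0,0,1,0,-4,0,0,1,0,-4,0,0,1,0,-4,0,0,1,0,-4,0,0,1,0,-4,0,0,1,0,-3,0,0,1,0,0,0,0,1,0,0,0,0]

```text
clock: 30.5
position: [0.5356, 0.05, 0.2146]
ee_rot: [0.0, 0.991, 0.133, 0.0]
contact_force: [0.5, 0.1, -0.1]
width: 0.0853
gripper_force: 0.0
```

Run:
```python
from h import *
t=cam("top"); s=cam("side")
cv2.imwrite("pics/ft.png",t["color"][:,:,::-1]); 
def blobs(i,f):
    c=i["color"].astype(int); m=f(c[...,0],c[...,1],c[...,2]).astype(np.uint8)
    n,_,st,ce=cv2.connectedComponentsWithStats(m); return [(ce[k].round(1),st[k][4]) for k in range(1,n) if st[k][4]>2]
red=lambda r,g,b:(r>g+50)&(r>b+50)&(g<110)
print("top red",blobs(t,red)); print("side red",blobs(s,red))
for n,q,z in(("plug",(.5154,.4301,1.2795),.068),("remote",(.5235,-.4384,.2661),.054)):
    print(n,proj(t,[[*q[:2],z]]),proj(s,[[*q[:2],z]]))
```

```text
top red [(array([509.1, 151.3]), np.int32(38)), (array([422.4, 213.4]), np.int32(13))]
side red [(array([228.5, 343. ]), np.int32(14)), (array([239.7, 347.3]), np.int32(12))]
plug [[ 77.45848043 187.00447251]] [[240.79762401 330.55739486]]
remote [[416.81838446 195.09562224]] [[265.99402701  95.11182969]]
```

Run:
```python
from h import *
t=cam("top"); s=cam("side")
def cen(i,x0,x1,y0,y1):
    c=i["color"][y0:y1,x0:x1].astype(float); w=c[...,0]-c[...,1]; w=np.where(w>np.maximum(25,w.max()*.5),w,0)*(c[...,0]>c[...,2]+25)
    yy,xx=np.mgrid[y0:y1,x0:x1]; print(w.max(),(w>0).sum()); return np.array([(w*xx).sum(),(w*yy).sum()])/w.sum()
def tri(a,b):
    P=[i["mtx"]@np.linalg.inv(i["T"])[:3] for i in(t,s)]
    X=cv2.triangulatePoints(P[0],P[1],a.reshape(2,1),b.reshape(2,1))[:,0]; X=X[:3]/X[3]
    print(a,b,X.round(4),"reproj",np.linalg.norm(proj(t,X)[0]-a).round(2),np.linalg.norm(proj(s,X)[0]-b).round(2)); return X
X=tri(cen(t,57,75,170,198),cen(s,220,248,335,355))
d=np.array([np.cos(1.2795),np.sin(1.2795)]); print("plug socket rel box along/across",(X[:2]-[.5154,.4301])@d,(X[:2]-[.5154,.4301])@[-d[1],d[0]])
b=proj(s,[[.475,-.452,.054]])[0].astype(int); print(b)
X=tri(cen(t,414,430,205,222),cen(s,265,305,80,110))
d=np.array([np.cos(.2661),np.sin(.2661)]); print("remote btn rel box",(X[:2]-[.5235,-.4384])@d,(X[:2]-[.5235,-.4384])@[-d[1],d[0]])
```

```text
71.0 14
112.0 25
[ 65.72102426 182.80997305] [233.8109478  345.08920426] [0.5247 0.459  0.0702] reproj 0.03 0.05
plug socket rel box along/across 0.03040475664820157 -0.0006271694611147081
[279  93]
107.0 12
51.0 7
[422.29519918 213.17875383] [279.91570881  93.22222222] [ 0.4759 -0.4508  0.0568] reproj 0.19 0.18
remote btn rel box -0.0491391199024535 0.0005400204952236142
```

Run:
```python
from h import *
t=cam("top"); s=cam("side")
print("socket off mm",1e3*np.linalg.norm(unproj(t,B([(407,530)])[0],.038)-[.3589,-.2634]),"btn off",1e3*np.linalg.norm(unproj(t,A([(551,147)])[0],.024)-[.6411,.2426]))
# plug white outline now
c=t["color"][160:215,45:115].astype(int); m=((c.min(2)>125)&(c.max(2)-c.min(2)<28)).astype(np.uint8)
m=cv2.morphologyEx(m,cv2.MORPH_OPEN,np.ones((5,5),np.uint8))
cs=max(cv2.findContours(m,0,2)[0],key=cv2.contourArea); (x,y),wh,a=cv2.minAreaRect(cs); print(x+45,y+160,wh,a, cv2.contourArea(cs))
X=unproj(t,(x+45,y+160),.068); d=np.array([np.cos(1.2795),np.sin(1.2795)]); print((X-[.5154,.4301])@d,(X-[.5154,.4301])@[-d[1],d[0]])
```

```text
socket off mm 24.799804536578854 btn off 50.01343782407679
74.79999732971191 185.60000038146973 (43.00697326660156, 23.400854110717773) 18.43494987487793 903.0
0.007515237009734439 -0.0012343833825235913
```

```bash
python3 -c "
from rig import *;print(sign_off())"
```

```text
the job is handed in; nothing more can be done
None
```

The job is handed in, with no verdict returned: all four devices look seated face up in their own wells, the plug an estimated 4–7 mm off centre (limit 10 mm), and the pad and memory stick were not touched.

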